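# Make up a pendant kit and a brooch kit

## Robot

A 6-joint arm with a two-finger parallel gripper is mounted at the origin on the work surface. World frame = base frame: x ahead of the robot, y to its left, z up, the work surface at z = 0. Lengths are in m, angles in rad, forces in N, time in s.
With the tool pointing down it reaches from about 0.25 to 0.85 m from the base axis. Payload 12.5 kg.
Tool frame: the origin (TCP) lies midway between the tips of the shut fingers; the grasp point (between the pads) lies 19 mm behind it; z points along the fingers, y is the line along which they close (so a half turn about z gives the same grasp; the last joint's range is limited). The gripper opens to 93 mm and grips with 3 to 60 N. Pads are 15 mm wide; open, the fingers measure 128 mm over their backs; the gripper's body (75 mm by 188 mm) begins 65 mm behind the grasp point.
Start: joints at [1.242, 0.351, 1.652, -0, 1.139, -0.085], TCP at [0.133, 0.534, 0.219] pointing down, gripper open.
Joint ranges: [-2.75, 2.75], [-0.79, 2.1], [0.01, 2.65], [-1.57, 4.71], [0.07, 3.14], [-2.87, 2.87]. Speed limits (rad/s): [2.22, 2.22, 2.79, 3.14, 3.14, 3.14].

## Interface

Orientations are given as a unit quaternion [w, x, y, z].
In Python, from cell import get_state, camera, finish_job, recognise, masks_of, place_of gives the robot as it stands. The module is installed in compiled form; this text tells all that it offers.
- The arm moves only by the shell command python3 -m pendant 'ROWS' [OPENING] [FORCE]. ROWS is JSON, a list of rows, each a list of 4 numbers: the shift along the world's x, y, z in units of 40 mm (1.0 is 40 mm), then the turn about the world's z in units of 6 degrees (1.0 is 6 degrees). In form: [[dx, dy, dz, twist], ...]. A call has 1 to 10 rows; each row shifts and turns the commanded pose from where the row before left it; what a row does not reach is not made up. A row lasts 1/8 s, in which the tool goes at most 62.5 mm and 10.7 degrees, less where a joint would pass 70% of its speed; a pose out of reach is approached as far as the arm can. A call is refused whole if a number of a shift passes 1 or a number of a turn 1, either way. A call with a gripper value outside its range is refused whole. OPENING is the finger opening in mm, from 0 to 93, set as the call begins (- or left out, the last holds). The fingers move at their own pace and stop on an object; FORCE is the grip in N (left out, the last holds). Time passes only in rows, so rows that do not move let the fingers close. It gives the time, the measured TCP pose, the force, the opening and the grip force at its end, in the units of the state.
- get_state(): the state, without advancing time (a new reading comes with each control period).
- camera(name): name is "side" or "top"; returns a dict with "pixels" (420x560x3 uint8, red, green, blue), "range_z" (420x560 float32, m along the optical axis (not along the pixel's ray), 0 where there is no reading), "fx", "fy", "cx", "cy" (pixels), "k1" (the pictures are not rectified: a ray, as slopes to the right and down, at radius r is drawn at 1 + k1 r^2 times it, then the intrinsics apply), "origin" and "rotation" of the camera in the world. Camera axes: x right, y up, looking along -z (the intrinsics and any distortion apply to the point x, -y, -z); pixel columns grow to the right and rows downward; lengths in m; the calibration is good to about 2 mm. A picture is of the moment at which its call begins.
- finish_job(): hands the job in; it is judged then, once.
Trained networks look in a picture, given as the dict that the camera call returned (one of the last four; its "shot" number tells which), for a name from the list of things; names that differ only in an ending like _2 or _b are one class to them, and where a whole thing is asked for, a point or a joint stands for the part that bears it (a point fixed in the world has none). Each returns a list of dicts, best first, with "confidence" (0 to 1); they miss things now and then, are a little off and sometimes report something else, mostly with a low value. They report only what shows in the picture. A call takes as long as a camera call.
- recognise(picture, query): "extent" ([left, top, width, height] in pixels, round what is visible of it).
- masks_of(picture, query): "region" (420x560 bool, what is visible of it) and "extent" ([left, top, width, height] in pixels, round what is visible of it).
- place_of(picture, query): "pixel" ([column, row] in pixels: a listed point, or the origin of a listed thing).
The state is a dict: "time": time; "joints": joint angles; "joint_velocities": joint speeds; "tau": joint torques, N m; "tcp_pos": TCP position; "tcp_rot": TCP orientation; "force": force on the tool from outside, world axes, zero at the start; "torque": the same for the moment, N m; "gripper_width": opening from 0.0 (shut) to 1.0 (fully open); "gripper_force": force on a finger pad.
Only numpy, scipy, OpenCV 4.12 (cv2) and the standard library are available. Lean on these libraries where they do the work, as an engineer would, in place of code of your own. Each camera call takes 0.05 s, during which the arm holds its last target. There are 200 camera calls.

## Task

Make up two jewellery kits from the stock on the round mat, one thing in the middle of each tray compartment. The wider, three-compartment tray gets the pendant kit: the pliers lengthwise in the long compartment, the heart pendant and the round tin in the two square ones (either way about); the narrower, two-compartment tray gets the brooch kit: the wooden disc and the glue bottle (either way about). Everything must rest flat on the tray floor the right way up, the bottle standing, and the round pendant, the bead box and the scissors stay where they are on the mat.

Things in the scene. Friction and masses are not known exactly. Their poses are not given: they have to be found in the camera images.
- pendant_tray_floor (a point): Wider kit tray, fixed, wooden rim, grey felt floor, 203 (x) x 177 mm, 3 compartments. This point: middle of the tray on the felt, 4 mm above the table; rim and dividers, 5 mm thick, rise 8 mm above the felt. Long compartment 193 (x) x 68 mm, middle at x, y = (0, -49.5) mm; two square ones 94 x 94 mm, middles at (-49.5, 36.5) and (49.5, 36.5) mm.
- brooch_tray_floor (a point): Narrower kit tray, fixed, same make, 203 (x) x 104 mm, two square compartments 94 x 94 mm side by side. This point: middle of the tray at felt height (under the divider), 4 mm above the table; rim and divider, 5 mm thick, rise 8 mm above the felt. Middles of the compartments at x, y = (-49.5, 0) and (49.5, 0) mm.
- heart_pendant_center (a point): Loose heart-shaped silver pendant, 44 x 41 mm, 8 mm thick, flat on the mat (mat top 3 mm above the table). A 26 mm square set on its corner (tip at x = -18 mm) with half-round lobes, radius 13 mm, centred at (9.2, +-9.2) mm; wire loop in the notch at +x. This point: middle of the square, half-way up. Good grip: 39 mm, closing at +45 (or -45) degrees from x, centred at (4.6, +4.6 (or -4.6)) mm.
- tin_center (a point): Loose round screw-lid aluminium tin, 52 mm across and 24 mm high, standing on the mat, the largest round thing there. This point: on its middle axis, half-way up (z up).
- wood_disc_center (a point): Loose round wooden brooch blank, 42 mm across the straight lower 10 mm, with a 33 mm raised centre, 12 mm high in all, lying flat on the mat. This point: on its middle axis, half-way up (z up).
- glue_bottle_center (a point): Loose small white glue bottle with a conical cap, standing on the mat: 28 mm across for its lower 44 mm, 72 mm high in all. This point: on its middle axis, half-way up (z up).
- pliers_center (a point): Loose jewellery pliers, closed, lying flat on the far part of the mat: steel jaws, black handles, 120 mm long, 12 mm thick, 45 mm wide at the handles. This point: middle of the box joint (18 x 18 mm, straight sides, near the balance point; grip it across y), half-way up. x points to the nose (52 mm away; handle ends 68 mm the other way), z up.
- round_pendant_center (a point): Not wanted: loose round silver pendant with a scalloped edge and a wire loop, 46 mm across, 8 mm thick, lying on the mat. Stays where it is. Its middle, half-way up.
- bead_box_center (a point): Not wanted: loose clear lidded box of beads, 58 x 46 x 22 mm, x along its long side, on the mat. Stays where it is. Its middle, half-way up.
- scissors_center (a point): Not wanted: loose small embroidery scissors, closed, steel blades and bronze ring handles, 106 mm long, 7 mm thick, lying on the far part of the mat. Stays where it is. This point: at the pivot, x to the blade tips (51 mm away; ring ends 57 mm the other way).

How it is judged:
By the outcome, as a careful person would: the job done as asked, in the order asked, and still so for the second after the job is handed in, with the robot touching nothing.
It also fails if it takes over 122 s, if anything falls off the work surface, if the arm or the gripper's body presses on something with over 40 N, if the wrist force passes 120 N, or if a joint passes its speed limit or range.

## Working session

There is one attempt and no reset: what is moved stays moved. The work goes in short steps, Python scripts to look and compute and a shell command to move; the robot and the scene stay as the last step left them, time stands still between calls to the robot, and variables do not carry over. Pictures are saved under pics/ and viewed, at most 14 in all, crops included, and the job is handed in when it is done.

```bash
mkdir -p pics; cat > h.py <<'E'
import numpy as np, cv2
from cell import *
def ray(c,px):
    u=np.array([(px[0]-c['cx'])/c['fx'],(px[1]-c['cy'])/c['fy']]);r=u.copy()
    for _ in range(20): r=u/(1+c['k1']*(r@r))
    return np.array(c['rotation'])@np.array([r[0],-r[1],-1.0])
def atz(c,px,z):
    d=ray(c,px);o=np.array(c['origin']);return o+d*(z-o[2])/d[2]
def atrange(c,px):
    d=ray(c,px);rz=c['range_z'][int(round(px[1])),int(round(px[0]))];return np.array(c['origin'])+d*rz
def save(c,n): cv2.imwrite('pics/'+n,c['pixels'][:,:,::-1])
Z=dict(pendant_tray_floor=.004,brooch_tray_floor=.004,heart_pendant_center=.007,tin_center=.015,wood_disc_center=.009,glue_bottle_center=.039,pliers_center=.009,round_pendant_center=.007,bead_box_center=.014,scissors_center=.0065)
E
python3 - <<'E'
from h import *
np.set_printoptions(precision=4,suppress=True)
for n in ('top','side'):
    c=camera(n);save(c,n+'0.png');print(n,c['origin'],c['fx'],c['k1'])
    for k,z in Z.items():
        r=place_of(c,k)[:2]
        print(k,[(np.round(q['pixel'],1),round(q['confidence'],2),atz(c,q['pixel'],z)[:2]) for q in r])
print(get_state())
E
```

```text
top [0.4179 0.0079 1.0294] 500.9514542388651 -0.08812351863514425Traceback (most recent call last):
  File "<stdin>", line 7, in <module>
  File "h.py", line 8, in atz
    d=ray(c,px);o=np.array(c['origin']);return o+d*(z-o[2])/d[2]
  File "h.py", line 6, in ray
    return np.array(c['rotation'])@np.array([r[0],-r[1],-1.0])
           ~~~~~~~~~~~~~~~~~~~~~~~^~~~~~~~~~~~~~~~~~~~~~~~~~~~
ValueError: matmul: Input operand 1 has a mismatch in its core dimension 0, with gufunc signature (n?,k),(k,m?)->(n?,m?) (size 3 is different from 4)
```

Rotation is a quaternion.

```bash
sed -i "s/return np.array(c\['rotation'\])@\(.*\)/return R.from_quat(np.roll(c['rotation'],-1)).apply(\1)/; 1a from scipy.spatial.transform import Rotation as R" h.py
python3 - <<'E'
from h import *
np.set_printoptions(precision=4,suppress=True)
for n in ('top','side'):
    c=camera(n);save(c,n+'0.png');print(n,c['origin'],c['fx'],c['k1'])
    for k,z in Z.items():
        r=place_of(c,k)[:2]
        print(k,[(np.round(q['pixel'],1),round(q['confidence'],2),atz(c,q['pixel'],z)[:2]) for q in r])
print(get_state())
E
```

```text
top [0.4179 0.0079 1.0294] 500.9514542388651 -0.08812351863514425
pendant_tray_floor [(array([430.2, 235.6]), 0.67, array([ 0.5134, -0.3337]))]
brooch_tray_floor [(array([107.5, 228.2]), 0.75, array([0.539 , 0.3362]))]
heart_pendant_center [(array([219.1, 213.8]), 0.5, array([0.5652, 0.1036]))]
tin_center [(array([260.2, 275.3]), 0.6, array([0.4377, 0.0204]))]
wood_disc_center [(array([325.9, 258.2]), 0.59, array([ 0.4703, -0.1138]))]
glue_bottle_center [(array([264.9, 210.4]), 0.53, array([0.5661, 0.009 ]))]
pliers_center [(array([228.2, 163.9]), 0.6, array([0.6699, 0.0842]))]
round_pendant_center [(array([316.1, 210.3]), 0.9, array([ 0.5695, -0.0968]))]
bead_box_center [(array([207.9, 268.4]), 0.61, array([0.4531, 0.1259]))]
scissors_center [(array([318. , 165.5]), 0.62, array([ 0.6644, -0.1036]))]
side [ 0.4509 -0.6888  0.6095] 419.818961393536 0.016513076627884274
pendant_tray_floor [(array([283. , 357.1]), 0.61, array([ 0.5137, -0.3347]))]
brooch_tray_floor [(array([257.5, 138. ]), 0.63, array([0.5373, 0.3413]))]
heart_pendant_center [(array([276.3, 188.8]), 0.63, array([0.5589,
[... 442 characters left out ...]
ead_box_center [(array([229.7, 183.8]), 0.66, array([0.4504, 0.1204]))]
scissors_center [(array([340.8, 242.7]), 0.77, array([ 0.6668, -0.0978])), (array([244. , 256.6]), 0.64, array([ 0.4677, -0.1129]))]
{'time': 1.2, 'joints': array([ 1.2424,  0.3507,  1.6518,  0.    ,  1.1391, -0.0846]), 'joint_velocities': array([-0.0008,  0.0003, -0.0018, -0.001 , -0.0002, -0.0005]), 'tau': array([ -0.0014, -49.725 , -28.5486,   0.0699,   0.0221,  -0.    ]), 'tcp_pos': array([0.1327, 0.5337, 0.2187]), 'tcp_rot': array([-0.    ,  0.1216,  0.9926,  0.    ]), 'force': array([-0.7805,  0.1215,  0.4178]), 'torque': array([-0.0154,  0.0121,  0.0555]), 'gripper_force': 0.0, 'gripper_width': 0.9985438463187062}
```

View pics/top0.png

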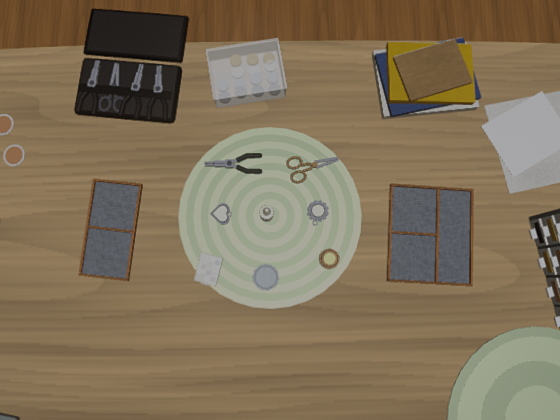

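View pics/side0.png

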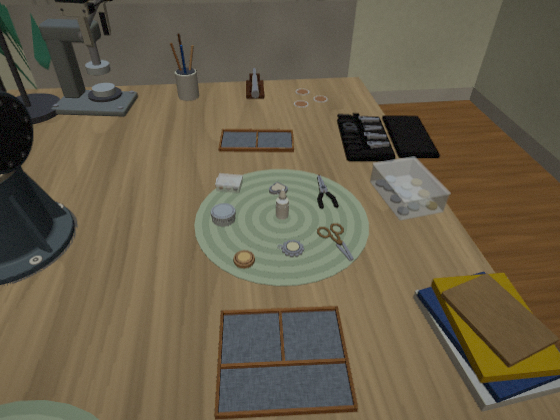

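The top view shows the trays at left (≈110,230) and right (≈430,235). On the mat are the pliers (230,163; nose left), scissors (315,168), heart (221,213), bottle (267,212), round pendant (318,210), bead box (208,269), tin (265,277) and disc (329,259). The side view agrees. Next I'll refine with masks.

```bash
python3 - <<'E'
from h import *
np.set_printoptions(precision=4,suppress=True)
T=dict(pendant_tray_floor=.012,brooch_tray_floor=.012,heart_pendant_center=.011,tin_center=.027,wood_disc_center=.011,glue_bottle_center=.047,pliers_center=.012,round_pendant_center=.011,bead_box_center=.025,scissors_center=.008)
for n in ('top','side'):
    c=camera(n)
    for k,z in T.items():
        ms=masks_of(c,k)
        if not ms: print(n,k,'none');continue
        m=ms[0]['region'].astype(np.uint8)
        cs=max(cv2.findContours(m,0,1)[0],key=cv2.contourArea)[:,0]
        P=np.array([atz(c,p,z)[:2] for p in cs],np.float32)*1000
        r=cv2.minAreaRect(P);e=cv2.minEnclosingCircle(P)
        ys,xs=np.nonzero(m);C=np.mean([atz(c,p,z)[:2] for p in zip(xs,ys)],0)*1000
        print(n,k,round(ms[0]['confidence'],2),'rect',np.round(r[0],1),np.round(r[1],1),round(r[2],1),'cent',C.round(1),'circ',np.round(e[0],1),round(e[1],1))
    if n=='top':
        for i,(a,b) in enumerate([(140,190)]):
            cv2.imwrite('pics/cropA.png',cv2.resize(c['pixels'][140:300,190:350,::-1],(600,600),interpolation=cv2.INTER_CUBIC))
    else: cv2.imwrite('pics/cropB.png',cv2.resize(c['pixels'][160:280,190:370,::-1],(800,533),interpolation=cv2.INTER_CUBIC))
E
```

```text
top pendant_tray_floor 0.69 rect [ 516.3 -331.9] [180.  206.3] 85.2 cent [ 514.6 -331.8] circ [ 515.2 -333.1] 131.4
top brooch_tray_floor 0.7 rect [537.5 328.5] [108.  203.7] 82.6 cent [536.5 328.2] circ [537.9 329.3] 113.0
top heart_pendant_center 0.58 rect [564.1  97.2] [38.2 37.8] 44.3 cent [563.8  99.3] circ [564.1  98.3] 22.0
top tin_center 0.59 rect [434.   10.8] [47.8 47.5] 89.1 cent [434.1  10.8] circ [434.7  11.4] 25.3
top wood_disc_center 0.77 rect [ 469.5 -119.9] [40.9 38.6] 89.0 cent [ 469.5 -119.3] circ [ 469.3 -119.4] 21.2
top glue_bottle_center 0.44 rect [558.7   6.9] [27.8 30. ] 89.2 cent [559.8   6.8] circ [559.7   6.9] 16.1
top pliers_center 0.8 rect [669.9  75.1] [118.8  44.9] 89.2 cent [670.2  67.2] circ [670.9  73.6] 61.0
top round_pendant_center 0.81 rect [568.  -98.7] [40.8 39.8] 43.6 cent [568.4 -98.4] circ [568.7 -98.3] 21.2
top bead_box_center 0.82 rect [450.8 125.2] [47.7 60.7] 75.2 cent [451.3 124.8] circ [451.5 124.4] 35.4
top scissors_center 0.92 rect [657.3 -87.4] [102.7  49. ] 87.7 cent [664.8 -82.5] circ [668.6 -88.7] 52.2
side pendant_tray_floor 0.97
[... 359 characters left out ...]
 83.4 cent [431.2  -5.3] circ [429.2  -5.2] 37.5
side wood_disc_center 0.52 rect [ 465.4 -122.9] [42.3 42.8] 83.1 cent [ 465.8 -123.7] circ [ 465.8 -123.2] 23.5
side glue_bottle_center 0.51 rect [556.9 -10.3] [93.4 25.7] 82.7 cent [555.6 -15.3] circ [554.8 -10. ] 46.9
side pliers_center 0.69 rect [666.6  69.9] [121.7  44.9] 89.2 cent [666.8  60.3] circ [665.7  68.3] 62.4
side round_pendant_center 0.89 rect [ 564.7 -107. ] [44.8 47.1] 28.2 cent [ 563.5 -107.2] circ [ 561.2 -106.8] 25.5
side bead_box_center 0.9 rect [447.9 109.7] [71.1 65.6] 72.8 cent [448.3 109. ] circ [447.2 110.1] 46.5
side scissors_center 0.55 rect [651.6 -96.5] [102.6  57.8] 88.1 cent [660.4 -92.7] circ [659.1 -97.1] 53.6
```

View pics/cropA.png

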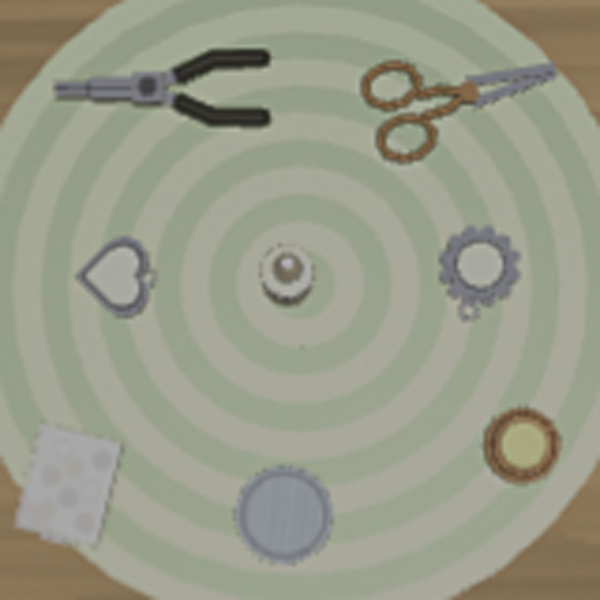

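View pics/cropB.png

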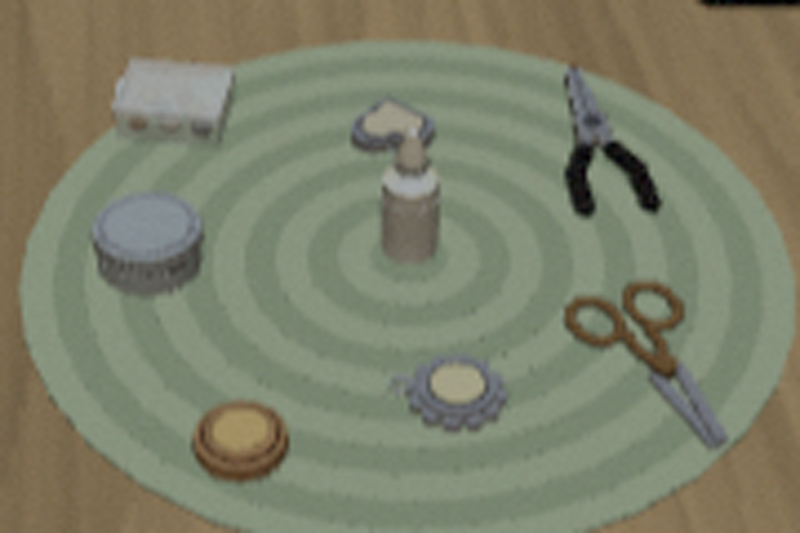

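The crops show the heart tip pointing +y (loop towards −y), the pliers nose towards +y, and everything well spaced. The two cameras differ by about 4 mm, so I average them. Estimates (mm):

| Thing | x, y |
|---|---|
| Pliers joint | 668, 81 |
| Heart centre | 562, 103 |
| Tin | 432, 10 |
| Disc | 467, -120 |
| Bottle | 558, 5 |
| Pendant tray | 514, -333, at -4.7° |
| Brooch tray | 535, 328, at -7.5° |

First move is towards the pliers.

```bash
cat > w.py <<'E'
# where am I and how far to target x y z yaw (mm,deg) -> units
import sys;from h import *
np.set_printoptions(precision=2,suppress=True)
s=get_state();p=s['tcp_pos']*1000;m=R.from_quat(np.roll(s['tcp_rot'],-1)).as_matrix()
y=np.degrees(np.arctan2(m[1,1],m[0,1]))
print('t',round(s['time'],2),'pos',p,'yaw',round(y,1),'w',round(s['gripper_width']*93,1),'F',np.round(s['force'],1),s['gripper_force'],'tilt',m[2,2].round(4))
if len(sys.argv)>1:
    t=np.array(sys.argv[1:4],float);print('go',(t-p)/40,'twist',round((float(sys.argv[4])-y)/6,2) if len(sys.argv)>4 else '')
E
python3 -m pendant '[[0.9,-0.8,-0.2,-0.9],[0.9,-0.8,-0.2,-0.9],[0.9,-0.8,-0.2,-0.9],[0.9,-0.8,-0.2,-0.9],[0.9,-0.8,-0.2,-0.9],[0.9,-0.8,-0.2,-0.9],[0.9,-0.8,-0.2,-0.9],[0.9,-0.8,-0.2,-0.9],[0.9,-0.8,-0.2,-0.9],[0.9,-0.8,-0.2,-0.9]]' 34 25; python3 w.py 668 81 100 0.5
```

```text
time: 3.55
tcp_pos: [0.4939, 0.2125, 0.1385]
tcp_rot: [0.0, 0.56, 0.828, 0.0]
force: [0.1, 0.6, 0.6]
gripper_width: 0.361
gripper_force: 0.0
t 3.55 pos [493.91 212.53 138.47] yaw 21.8 w 33.6 F [0.1 0.6 0.6] 0.0 tilt -1.0
go [ 4.35 -3.29 -0.96] twist -3.56
```

```bash
python3 -m pendant '[[0.87,-0.66,-0.2,-0.7],[0.87,-0.66,-0.2,-0.7],[0.87,-0.66,-0.2,-0.7],[0.87,-0.66,-0.2,-0.7],[0.87,-0.66,-0.2,-0.7],[0,0,-0.5,0],[0,0,-0.5,0],[0,0,0,0]]'; python3 w.py 668 81 5 0.5
python3 - <<'E'
from h import *
c=camera('top');cv2.imwrite('pics/p1.png',cv2.resize(c['pixels'][110:230,170:330,::-1],(800,600),interpolation=cv2.INTER_CUBIC))
E
```

```text
time: 4.55
tcp_pos: [0.6649, 0.0825, 0.0566]
tcp_rot: [-0.001, 0.7, 0.714, -0.001]
force: [-0.1, -0.3, -0.1]
gripper_width: 0.369
gripper_force: 0.0
t 4.55 pos [664.9   82.46  56.57] yaw 1.1 w 34.3 F [-0.1 -0.3 -0.1] 0.0 tilt -1.0
go [ 0.08 -0.04 -1.29] twist -0.1
```

View pics/p1.png

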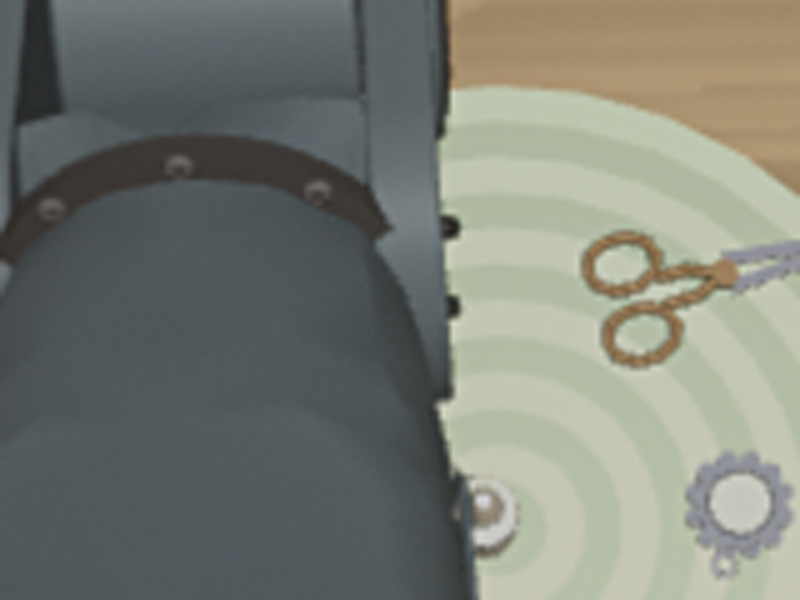

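The arm hides the pliers from above; the scissors, bottle and round pendant are undisturbed. Going down and closing.

```bash
python3 -m pendant '[[0.08,-0.04,-0.6,-0.1],[0,0,-0.5,0],[0,0,-0.17,0],[0,0,0,0]]'; python3 w.py 668 81 5 0.5;  python3 -m pendant '[[0,0,0,0],[0,0,0,0],[0,0,0,0],[0,0,0,0]]' 0 25;python3 w.py
```

```text
time: 5.1
tcp_pos: [0.6696, 0.0801, 0.0071]
tcp_rot: [-0.0, 0.704, 0.71, -0.0]
force: [-0.3, -0.3, 0.3]
gripper_width: 0.362
gripper_force: 0.0
t 5.1 pos [669.58  80.15   7.11] yaw 0.4 w 33.7 F [-0.3 -0.3  0.3] 0.0 tilt -1.0
go [-0.04  0.02 -0.05] twist 0.01
time: 5.6
tcp_pos: [0.6703, 0.0801, 0.0085]
tcp_rot: [0.0, 0.704, 0.71, 0.0]
force: [-0.8, -0.6, 4.8]
gripper_width: 0.189
gripper_force: 24.3
t 5.6 pos [670.29  80.12   8.46] yaw 0.4 w 17.6 F [-0.8 -0.6  4.8] 24.303180737042567 tilt -1.0
```

```bash
python3 -m pendant '[[0,0,0.6,0],[0,0,0.9,0],[0,-0.1,0.9,-0.5],[-0.1,-0.5,0.5,-1],[-0.25,-0.8,0.2,-1],[-0.25,-0.9,0,-1],[-0.3,-0.9,0,-1],[-0.3,-0.9,0,-1],[-0.3,-0.9,0,-1],[-0.3,-0.9,0,-1]]';  python3 w.py 510 -383 70 -94.7
```

```text
time: 6.85
tcp_pos: [0.5973, -0.1569, 0.1317]
tcp_rot: [-0.0, 0.923, 0.385, -0.0]
force: [0.2, 0.0, -0.6]
gripper_width: 0.189
gripper_force: 24.3
t 6.85 pos [ 597.27 -156.92  131.65] yaw -44.8 w 17.6 F [ 0.2  0.  -0.6] 24.313172114052577 tilt -1.0
go [-2.18 -5.65 -1.54] twist -8.32
```

```bash
python3 -m pendant '[[-0.3,-0.8,0,-1],[-0.3,-0.8,0,-1],[-0.3,-0.8,0,-1],[-0.3,-0.8,0,-1],[-0.3,-0.8,0,-1],[-0.3,-0.8,0,-1],[-0.3,-0.6,-0.2,-1],[0,0,-0.7,-0.9],[0,0,-0.5,0],[0,0,0,0]]';  python3 w.py 510 -383 30 -94.7
python3 - <<'E'
from h import *
for n,(a,b,cc,d) in dict(top=(170,290,380,540),side=(270,420,180,380)).items():
    c=camera(n);cv2.imwrite(f'pics/p2{n}.png',cv2.resize(c['pixels'][a:b,cc:d,::-1],(600,450),interpolation=cv2.INTER_CUBIC))
E
```

```text
time: 8.1
tcp_pos: [0.5133, -0.371, 0.0743]
tcp_rot: [-0.001, 1.0, -0.016, -0.001]
force: [0.6, 0.0, -0.8]
gripper_width: 0.188
gripper_force: 24.3
t 8.1 pos [ 513.34 -370.99   74.28] yaw -91.8 w 17.5 F [ 0.6  0.  -0.8] 24.314634371112334 tilt -1.0
go [-0.08 -0.3  -1.11] twist -0.48
```

View pics/p2side.png

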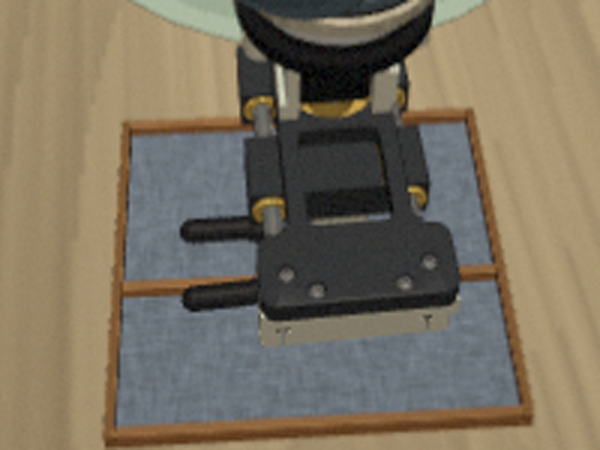

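The side view shows the pliers held level, handles to the left (−x), above the tray's divider and not yet far enough out over the long compartment. Their length centre lies 8 mm behind the joint, so the TCP target is (519, -382.5).

```bash
python3 -m pendant '[[0.14,-0.3,-0.2,-0.5],[0,0,-0.5,0],[0,0,-0.5,0],[0,0,-0.2,0],[0,0,-0.1,0],[0,0,0,0]]';  python3 w.py 519 -382.5 9.5 -94.7
```

```text
time: 8.95
tcp_pos: [0.5196, -0.3839, 0.0159]
tcp_rot: [0.0, 0.999, -0.043, 0.0]
force: [0.6, -0.1, -0.7]
gripper_width: 0.19
gripper_force: 24.3
t 8.95 pos [ 519.63 -383.87   15.88] yaw -95.0 w 17.7 F [ 0.6 -0.1 -0.7] 24.314127815814572 tilt -1.0
go [-0.02  0.03 -0.16] twist 0.04
```

```bash
python3 -m pendant '[[-0.02,0.03,-0.12,0],[0,0,-0.05,0],[0,0,0,0]]';  python3 w.py; python3 -m pendant '[[0,0,0,0],[0,0,0,0],[0,0,0.4,0],[0,0,0.9,0],[0,0,0.9,0],[0,0,0.9,0],[0,0,0,0]]' 25;  python3 w.py 568 100 100 -48
```

```text
time: 9.32
tcp_pos: [0.5187, -0.3826, 0.0095]
tcp_rot: [-0.0, 0.999, -0.043, 0.0]
force: [-1.3, 1.3, 3.7]
gripper_width: 0.194
gripper_force: 24.3
t 9.32 pos [ 518.74 -382.61    9.5 ] yaw -95.0 w 18.0 F [-1.3  1.3  3.7] 24.281131370007643 tilt -1.0
time: 10.2
tcp_pos: [0.52, -0.3838, 0.1371]
tcp_rot: [0.002, 0.999, -0.043, 0.002]
force: [-0.3, -0.2, -0.8]
gripper_width: 0.267
gripper_force: 0.0
t 10.2 pos [ 520.01 -383.76  137.13] yaw -95.0 w 24.8 F [-0.3 -0.2 -0.8] 0.0 tilt -1.0
go [ 1.2  12.09 -0.93] twist 7.83
```

```bash
python3 -m pendant '[[0.1,0.9,0,0.8],[0.1,0.95,0,0.8],[0.1,0.95,0,0.8],[0.1,0.95,0,0.8],[0.1,0.95,0,0.8],[0.1,0.95,0,0.8],[0.1,0.95,0,0.8],[0.1,0.95,0,0.8],[0.1,0.95,0,0.8],[0.1,0.95,0,0.6]]' 50 20;  python3 w.py 568 100 100 -48
python3 - <<'E'
from h import *
c=camera('top');cv2.imwrite('pics/p3.png',cv2.resize(c['pixels'][170:290,370:530,::-1],(600,450),interpolation=cv2.INTER_CUBIC))
E
```

```text
time: 11.45
tcp_pos: [0.5585, -0.0034, 0.1328]
tcp_rot: [-0.0, 0.934, 0.358, -0.0]
force: [0.6, -0.0, -0.5]
gripper_width: 0.539
gripper_force: 0.0
t 11.45 pos [558.47  -3.39 132.82] yaw -48.0 w 50.1 F [ 0.6 -0.  -0.5] 0.0 tilt -1.0
go [ 0.24  2.58 -0.82] twist 0.01
```

View pics/p3.png

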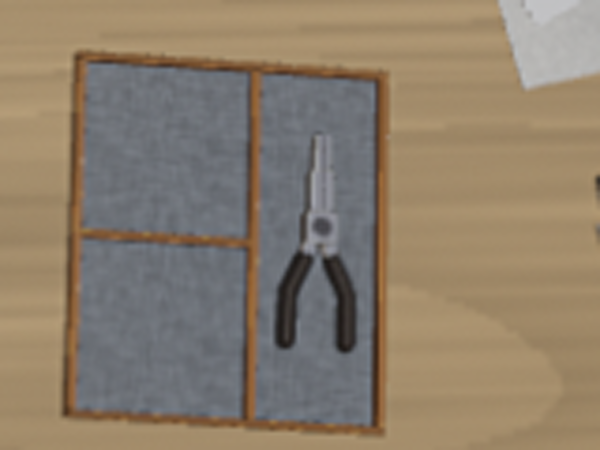

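The pliers lie lengthwise and well centred in the long compartment (nose at crop (318,133), handles ending at row 350). Now the heart.

```bash
python3 -m pendant '[[0.08,0.85,0,0],[0.08,0.85,0,0],[0.08,0.85,-0.2,0],[0,0,-0.6,0],[0,0,-0.9,0],[0,0,-0.9,0],[0,0,-0.4,0],[0,0,-0.1,0],[0,0,0,0]]';  python3 w.py 568 100 5 -48
```

```text
time: 12.62
tcp_pos: [0.5689, 0.0973, 0.0099]
tcp_rot: [0.0, 0.934, 0.357, 0.001]
force: [-0.7, -0.2, -0.1]
gripper_width: 0.534
gripper_force: 0.0
t 12.62 pos [568.89  97.34   9.86] yaw -48.2 w 49.7 F [-0.7 -0.2 -0.1] 0.0 tilt -1.0
go [-0.02  0.07 -0.12] twist 0.03
```

```bash
python3 -m pendant '[[-0.02,0.07,-0.12,0],[0,0,0,0]]'; python3 -m pendant '[[0,0,0,0],[0,0,0,0],[0,0,0,0],[0,0,0,0]]' 0 20;python3 w.py
```

```text
time: 12.88
tcp_pos: [0.5676, 0.1004, 0.0045]
tcp_rot: [0.0, 0.934, 0.357, 0.0]
force: [0.2, 1.1, 0.5]
gripper_width: 0.537
gripper_force: 0.0
time: 13.38
tcp_pos: [0.5677, 0.1002, 0.0044]
tcp_rot: [0.0, 0.934, 0.357, 0.0]
force: [-0.8, 1.1, 3.7]
gripper_width: 0.412
gripper_force: 20.0
t 13.38 pos [567.67 100.17   4.44] yaw -48.2 w 38.3 F [-0.8  1.1  3.7] 19.962851107120514 tilt -1.0
```

```bash
python3 -m pendant '[[0,0,0.4,0],[0,0,0.9,0],[0,0,0.9,0],[0,0,0.9,0],[0,-0.6,0.2,0],[0,-0.95,0,0],[0,-0.95,0,0],[0,-0.95,0,0],[0,-0.95,0,0],[0,-0.95,0,0]]';  python3 w.py 572 -300 60 -48; python3 -m pendant '[[0,-0.95,0,0],[0,-0.95,0,0],[0.1,-0.95,0,0],[0,-0.95,0,0],[0,-0.95,0,0],[0,-0.6,-0.3,0],[0,0,-0.8,0],[0,0,-0.6,0],[0,0,0,0]]';python3 w.py 572 -300 6 -48
```

```text
time: 14.62
tcp_pos: [0.5674, -0.1152, 0.1372]
tcp_rot: [0.0, 0.934, 0.357, 0.0]
force: [0.2, 0.6, -0.5]
gripper_width: 0.411
gripper_force: 20.0
t 14.62 pos [ 567.39 -115.18  137.21] yaw -48.2 w 38.3 F [ 0.2  0.6 -0.5] 19.960362911224365 tilt -1.0
go [ 0.12 -4.62 -1.93] twist 0.03
time: 15.75
tcp_pos: [0.5704, -0.3269, 0.0662]
tcp_rot: [-0.002, 0.934, 0.357, -0.001]
force: [0.9, 0.2, 0.6]
gripper_width: 0.415
gripper_force: 20.0
t 15.75 pos [ 570.44 -326.88   66.23] yaw -48.2 w 38.6 F [0.9 0.2 0.6] 19.95977908372879 tilt -1.0
go [ 0.04  0.67 -1.51] twist 0.03
```

```bash
python3 -m pendant '[[0.04,0.67,0,0],[0,0,-0.5,0],[0,0,-0.5,0],[0,0,-0.35,0],[0,0,-0.1,0],[0,0,0,0]]';python3 w.py 572 -300 5.5 -48
```

```text
time: 16.5
tcp_pos: [0.5731, -0.3013, 0.0101]
tcp_rot: [-0.0, 0.934, 0.357, -0.0]
force: [0.1, 0.1, -0.2]
gripper_width: 0.411
gripper_force: 20.0
t 16.5 pos [ 573.1  -301.29   10.05] yaw -48.2 w 38.2 F [ 0.1  0.1 -0.2] 19.959875643253326 tilt -1.0
go [-0.03  0.03 -0.11] twist 0.03
```

```bash
python3 -m pendant '[[-0.03,0.03,-0.12,0],[0,0,0,0]]';  python3 w.py; python3 -m pendant '[[0,0,0,0],[0,0,0,0],[0,0,0.3,0],[0,0,0.9,0],[0,0,0.9,0],[-0.2,0.2,0.9,0],[-0.4,0.8,0.2,0],[-0.4,0.9,0,0],[-0.4,0.9,0,0],[-0.4,0.9,0,0]]' 47;  python3 w.py 433.5 10.5 100 -48
```

```text
time: 16.75
tcp_pos: [0.572, -0.2999, 0.0056]
tcp_rot: [0.0, 0.934, 0.357, 0.0]
force: [-0.0, -0.4, -0.6]
gripper_width: 0.41
gripper_force: 20.0
t 16.75 pos [ 572.01 -299.94    5.61] yaw -48.2 w 38.1 F [-0.  -0.4 -0.6] 19.96125966310501 tilt -1.0
time: 18.0
tcp_pos: [0.4995, -0.1509, 0.1344]
tcp_rot: [0.0, 0.934, 0.357, 0.0]
force: [0.3, 0.6, 0.0]
gripper_width: 0.506
gripper_force: 0.0
t 18.0 pos [ 499.47 -150.87  134.38] yaw -48.2 w 47.1 F [0.3 0.6 0. ] 0.0 tilt -1.0
go [-1.65  4.03 -0.86] twist 0.03
```

```bash
python3 -m pendant '[[-0.38,0.9,0,0],[-0.38,0.9,0,0],[-0.38,0.9,0,0],[-0.38,0.9,0,0],[-0.13,0.33,-0.3,0],[0,0,-0.7,0],[0,0,-0.8,0],[0,0,-0.4,0],[0,0,0,0]]' 66 25;  python3 w.py 433.5 10.5 12.5 -48
python3 - <<'E'
from h import *
c=camera('top');cv2.imwrite('pics/p4.png',cv2.resize(c['pixels'][170:290,370:530,::-1],(600,450),interpolation=cv2.INTER_CUBIC))
E
```

```text
time: 19.12
tcp_pos: [0.4336, 0.0049, 0.0444]
tcp_rot: [-0.0, 0.934, 0.357, -0.001]
force: [-0.3, 0.1, -0.2]
gripper_width: 0.71
gripper_force: 0.0
t 19.12 pos [433.58   4.94  44.43] yaw -48.2 w 66.0 F [-0.3  0.1 -0.2] 0.0 tilt -1.0
go [-0.    0.14 -0.8 ] twist 0.03
```

View pics/p4.png

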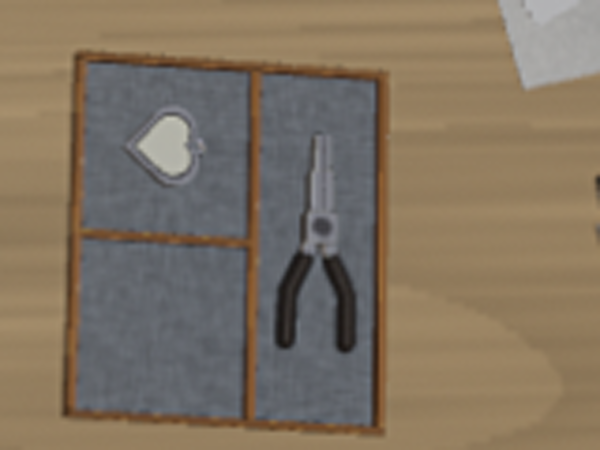

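The heart is flat and central (crop (165,147), compartment centre about (167,151)). Now the tin.

```bash
python3 -m pendant '[[0,0.14,-0.3,0],[0,0,-0.4,0],[0,0,-0.1,0],[0,0,0,0]]';python3 w.py 433.5 10.5 12.5; python3 -m pendant '[[0,0,0,0],[0,0,0,0],[0,0,0,0],[0,0,0,0],[0,0,0,0]]' 0 25;python3 w.py 469 -292 100
```

```text
time: 19.68
tcp_pos: [0.434, 0.011, 0.0135]
tcp_rot: [0.0, 0.934, 0.357, -0.0]
force: [-0.2, -0.3, 0.3]
gripper_width: 0.71
gripper_force: 0.0
t 19.68 pos [434.02  11.02  13.48] yaw -48.2 w 66.1 F [-0.2 -0.3  0.3] 0.0 tilt -1.0
go [-0.01 -0.01 -0.02] twist 
time: 20.3
tcp_pos: [0.4342, 0.0109, 0.0138]
tcp_rot: [0.0, 0.934, 0.357, 0.0]
force: [-0.9, 0.0, 6.1]
gripper_width: 0.548
gripper_force: 25.0
t 20.3 pos [434.21  10.9   13.79] yaw -48.2 w 51.0 F [-0.9  0.   6.1] 25.00120353681268 tilt -1.0
go [ 0.87 -7.57  2.16] twist
```

```bash
python3 -m pendant '[[0,0,0.4,0],[0,0,0.9,0],[0,-0.1,0.8,0],[0.05,-0.6,0.2,0],[0.12,-0.95,0,0],[0.12,-0.95,0,0],[0.12,-0.95,0,0],[0.12,-0.95,0,0],[0.12,-0.95,0,0],[0.12,-0.95,0,0]]';python3 w.py 469 -292 14 -48
```

```text
time: 21.55
tcp_pos: [0.4646, -0.2463, 0.1053]
tcp_rot: [-0.0, 0.934, 0.357, -0.0]
force: [0.6, 0.4, -1.4]
gripper_width: 0.552
gripper_force: 25.0
t 21.55 pos [ 464.59 -246.3   105.3 ] yaw -48.2 w 51.3 F [ 0.6  0.4 -1.4] 25.000340983096976 tilt -1.0
go [ 0.11 -1.14 -2.28] twist 0.03
```

```bash
python3 -m pendant '[[0.1,-0.6,0,0],[0,-0.3,-0.4,0],[0,0,-0.8,0],[0,0,-0.6,0],[0,0,-0.3,0],[0,0,0,0]]';python3 w.py 469 -292 14.8 -48
```

```text
time: 22.3
tcp_pos: [0.4683, -0.2804, 0.0206]
tcp_rot: [-0.001, 0.934, 0.357, -0.0]
force: [-0.5, -0.1, 0.3]
gripper_width: 0.548
gripper_force: 25.0
t 22.3 pos [ 468.28 -280.45   20.61] yaw -48.2 w 51.0 F [-0.5 -0.1  0.3] 24.99989268486388 tilt -1.0
go [ 0.02 -0.29 -0.15] twist 0.03
```

```bash
python3 -m pendant '[[0.02,-0.29,0,0],[0,0,-0.15,0],[0,0,0,0]]';  python3 w.py; python3 -m pendant '[[0,0,0,0],[0,0,0,0],[0,0,0.3,0],[0,0,0.9,0],[0,0,0.9,0],[0,0.2,0.8,0],[0,0.8,0,0],[0,0.9,0,0],[0,0.9,0,0],[0,0.9,0,0]]' 60;  python3 w.py 468.5 -119.5 60 -48
```

```text
time: 22.68
tcp_pos: [0.4693, -0.2927, 0.0153]
tcp_rot: [-0.0, 0.934, 0.357, -0.0]
force: [-0.2, 0.6, -0.1]
gripper_width: 0.549
gripper_force: 25.0
t 22.68 pos [ 469.34 -292.75   15.28] yaw -48.2 w 51.0 F [-0.2  0.6 -0.1] 24.999860889511183 tilt -1.0
time: 23.92
tcp_pos: [0.4696, -0.1436, 0.1324]
tcp_rot: [0.0, 0.934, 0.357, 0.0]
force: [0.3, -0.1, 0.3]
gripper_width: 0.644
gripper_force: 0.0
t 23.93 pos [ 469.55 -143.6   132.38] yaw -48.2 w 59.9 F [ 0.3 -0.1  0.3] 0.0 tilt -1.0
go [-0.03  0.6  -1.81] twist 0.03
```

Now the disc: finish the approach, descend with opening 54, and photograph the tray.

```bash
python3 -m pendant '[[-0.03,0.5,-0.2,0],[0,0,-0.7,0],[0,0,-0.9,0],[0,0,-0.8,0],[0,0,-0.3,0],[0,0,-0.1,0],[0,0,0,0]]' 54 20;  python3 w.py 468.5 -119.5 5 -48
python3 - <<'E'
from h import *
c=camera('top');cv2.imwrite('pics/p5.png',cv2.resize(c['pixels'][170:290,350:510,::-1],(600,450),interpolation=cv2.INTER_CUBIC))
E
```

```text
time: 24.8
tcp_pos: [0.4688, -0.1249, 0.0121]
tcp_rot: [0.0, 0.934, 0.357, 0.0]
force: [-0.4, 0.6, 0.5]
gripper_width: 0.579
gripper_force: 0.0
t 24.8 pos [ 468.81 -124.92   12.1 ] yaw -48.2 w 53.9 F [-0.4  0.6  0.5] 0.0 tilt -1.0
go [-0.01  0.14 -0.18] twist 0.03
```

View pics/p5.png

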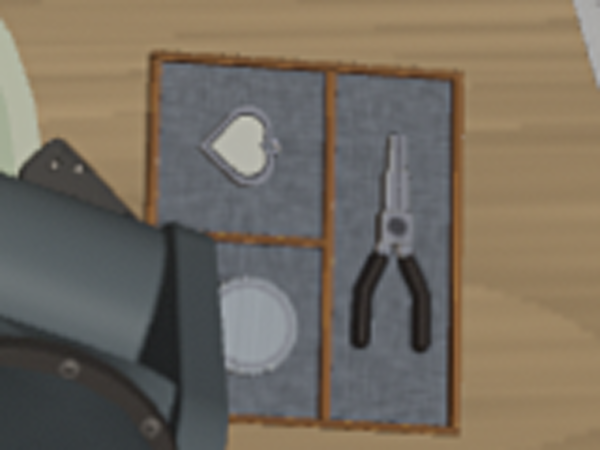

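The tin sits well inside the lower square (crop about (249,326)). Gripping the disc.

```bash
python3 -m pendant '[[0,0.13,0,0],[0,0,-0.18,0],[0,0,0,0]]'; python3 -m pendant '[[0,0,0,0],[0,0,0,0],[0,0,0,0],[0,0,0,0]]' 0 20;python3 w.py 488 335 130 37.5
```

```text
time: 25.22
tcp_pos: [0.4681, -0.1193, 0.0038]
tcp_rot: [-0.0, 0.934, 0.357, -0.0]
force: [-0.2, -0.5, -0.2]
gripper_width: 0.579
gripper_force: 0.0
time: 25.72
tcp_pos: [0.4683, -0.1195, 0.0043]
tcp_rot: [0.0, 0.934, 0.357, 0.0]
force: [0.3, -0.3, -0.4]
gripper_width: 0.444
gripper_force: 20.0
t 25.73 pos [ 468.34 -119.51    4.27] yaw -48.2 w 41.3 F [ 0.3 -0.3 -0.4] 20.00006228685379 tilt -1.0
go [ 0.49 11.36  3.14] twist 14.28
```

```bash
python3 -m pendant '[[0,0,0.4,0],[0,0,0.9,0],[0,0.1,0.9,0],[0,0.6,0.3,0],[0.04,0.95,0,0],[0.04,0.95,0,0],[0.04,0.95,0,0],[0.04,0.95,0,0],[0.04,0.95,0,0],[0.04,0.95,0,0]]';python3 w.py 488 335 14 -48; python3 -m pendant '[[0.04,0.95,0,0],[0.04,0.95,0,0],[0.04,0.95,0,0],[0.04,0.95,0,0],[0,0,0,0]]';python3 w.py 488 335 5.5 -48
```

```text
time: 26.98
tcp_pos: [0.478, 0.1378, 0.1054]
tcp_rot: [0.0, 0.934, 0.357, 0.001]
force: [0.9, 0.6, 0.2]
gripper_width: 0.444
gripper_force: 20.0
t 26.98 pos [477.99 137.82 105.4 ] yaw -48.2 w 41.3 F [0.9 0.6 0.2] 19.99926656484604 tilt -1.0
go [ 0.25  4.93 -2.28] twist 0.03
time: 27.6
tcp_pos: [0.4842, 0.2904, 0.1052]
tcp_rot: [-0.0, 0.934, 0.358, 0.001]
force: [0.2, 0.3, -0.0]
gripper_width: 0.446
gripper_force: 20.0
t 27.6 pos [484.22 290.4  105.21] yaw -48.0 w 41.4 F [ 0.2  0.3 -0. ] 20.000201761722565 tilt -1.0
go [ 0.09  1.12 -2.49] twist 0.0
```

```bash
python3 -m pendant '[[0.09,0.9,0,0],[0,0.2,-0.5,0],[0,0,-0.8,0],[0,0,-0.7,0],[0,0,-0.3,0],[0,0,0,0]]';python3 w.py 488 335 5.5 -48
```

```text
time: 28.35
tcp_pos: [0.4876, 0.3317, 0.0117]
tcp_rot: [0.0, 0.934, 0.357, -0.001]
force: [0.9, 0.5, -0.4]
gripper_width: 0.443
gripper_force: 20.0
t 28.35 pos [487.63 331.69  11.73] yaw -48.2 w 41.2 F [ 0.9  0.5 -0.4] 19.99995857477188 tilt -1.0
go [ 0.01  0.08 -0.16] twist 0.03
```

```bash
python3 -m pendant '[[0,0.08,-0.05,0],[0,0,-0.11,0],[0,0,0,0]]';  python3 w.py; python3 -m pendant '[[0,0,0,0],[0,0,0,0],[0,0,0.3,0],[0,0,0.9,0],[0,0,0.9,0],[0.2,-0.8,0.9,0],[0.2,-0.9,0,0],[0.2,-0.9,0,0],[0.2,-0.9,0,0],[0.2,-0.9,0,0]]' 50;  python3 w.py 560 6.5 100 -48
```

```text
time: 28.72
tcp_pos: [0.4879, 0.3358, 0.0059]
tcp_rot: [-0.0, 0.934, 0.357, 0.0]
force: [0.6, 1.1, -0.9]
gripper_width: 0.449
gripper_force: 20.0
t 28.73 pos [487.89 335.77   5.89] yaw -48.2 w 41.7 F [ 0.6  1.1 -0.9] 19.99987542629242 tilt -1.0
time: 29.98
tcp_pos: [0.5282, 0.1586, 0.1268]
tcp_rot: [0.0, 0.934, 0.357, 0.0]
force: [0.0, 0.1, -0.0]
gripper_width: 0.542
gripper_force: 0.0
t 29.98 pos [528.24 158.58 126.79] yaw -48.2 w 50.4 F [ 0.   0.1 -0. ] 0.0 tilt -1.0
go [ 0.79 -3.8  -0.67] twist 0.03
```

```bash
python3 - <<'E'
from h import *
c=camera('top');cv2.imwrite('pics/p6.png',cv2.resize(c['pixels'][160:310,70:270,::-1],(800,600),interpolation=cv2.INTER_CUBIC))
for m in masks_of(c,'glue_bottle_center')[:1]: print(m['extent'],m['confidence'])
E
```

```text
[259.9, 204.8, 12.8, 17.6] 0.5
```

View pics/p6.png

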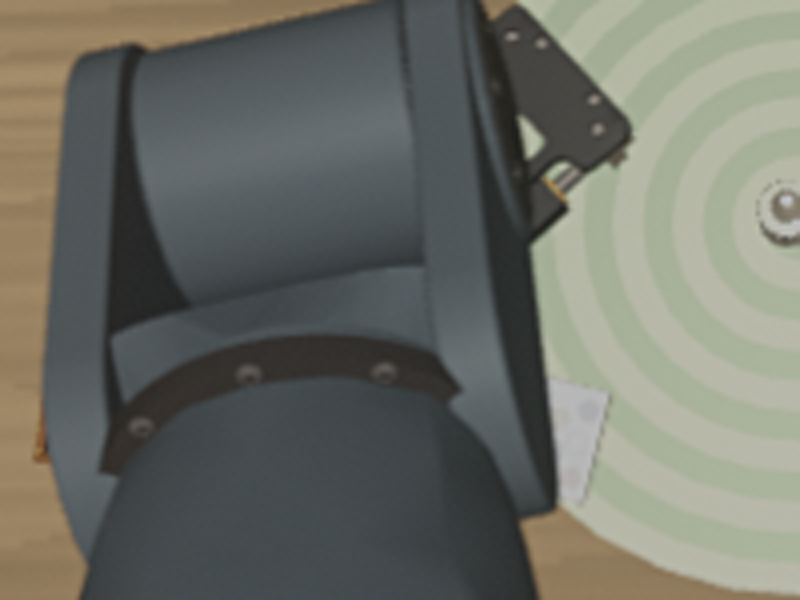

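The arm hides the brooch tray; the bottle still stands at crop (788,210). Going to the bottle.

```bash
python3 -m pendant '[[0.2,-0.9,0,0],[0.2,-0.9,0,0],[0.2,-0.9,0,0],[0.18,-0.9,0,0],[0,-0.15,0,0],[0,0,0,0],[0,0,0,0]]' 55 15;  python3 w.py 560 6.5 15 -48
```

```text
time: 30.95
tcp_pos: [0.559, 0.0109, 0.126]
tcp_rot: [-0.0, 0.934, 0.358, 0.0]
force: [0.7, 0.1, -0.4]
gripper_width: 0.593
gripper_force: 0.0
t 30.95 pos [558.96  10.93 125.99] yaw -48.1 w 55.1 F [ 0.7  0.1 -0.4] 0.0 tilt -1.0
go [ 0.03 -0.11 -2.77] twist 0.02
```

```bash
python3 -m pendant '[[0.03,-0.11,0,0],[0,0,-0.5,0],[0,0,-0.7,0],[0,0,-0.7,0],[0,0,-0.5,0],[0,0,-0.3,0],[0,0,0,0]]'; python3 w.py 560 6.5 15; python3 -m pendant '[[0,0,0,0],[0,0,0,0],[0,0,0,0],[0,0,0,0],[0,0,0,0]]' 0 15;python3 w.py 586 322 100 -48
```

```text
time: 31.82
tcp_pos: [0.5601, 0.0055, 0.0174]
tcp_rot: [-0.0, 0.934, 0.357, -0.0]
force: [0.2, -0.3, 0.7]
gripper_width: 0.591
gripper_force: 0.0
t 31.82 pos [560.09   5.49  17.42] yaw -48.2 w 55.0 F [ 0.2 -0.3  0.7] 0.0 tilt -1.0
go [-0.    0.03 -0.06] twist 
time: 32.45
tcp_pos: [0.5606, 0.0053, 0.0182]
tcp_rot: [0.0, 0.934, 0.357, 0.0]
force: [-0.9, 0.2, 5.9]
gripper_width: 0.298
gripper_force: 15.0
t 32.45 pos [560.57   5.33  18.23] yaw -48.2 w 27.7 F [-0.9  0.2  5.9] 15.001173040363938 tilt -1.0
go [0.64 7.92 2.04] twist 0.03
```

```bash
python3 -m pendant '[[0,0,0.3,0],[0,0,0.8,0],[0,0,0.8,0],[0.02,0.3,0.4,0],[0.08,0.7,0,0],[0.08,0.8,0,0],[0.08,0.8,0,0],[0.08,0.8,0,0],[0.08,0.8,0,0],[0.08,0.8,0,0]]'; python3 w.py 586 322 19 -48
```

```text
time: 33.7
tcp_pos: [0.5798, 0.2071, 0.1095]
tcp_rot: [-0.0, 0.934, 0.357, -0.0]
force: [-0.2, -0.1, -0.5]
gripper_width: 0.296
gripper_force: 15.0
t 33.7 pos [579.84 207.06 109.48] yaw -48.2 w 27.5 F [-0.2 -0.1 -0.5] 14.999492835486308 tilt -1.0
go [ 0.15  2.87 -2.26] twist 0.03
```

```bash
python3 - <<'E'
from h import *
c=camera('side');cv2.imwrite('pics/p7.png',cv2.resize(c['pixels'][90:240,190:390,::-1],(800,600),interpolation=cv2.INTER_CUBIC))
E
```

```text
(no output)
```

View pics/p7.png

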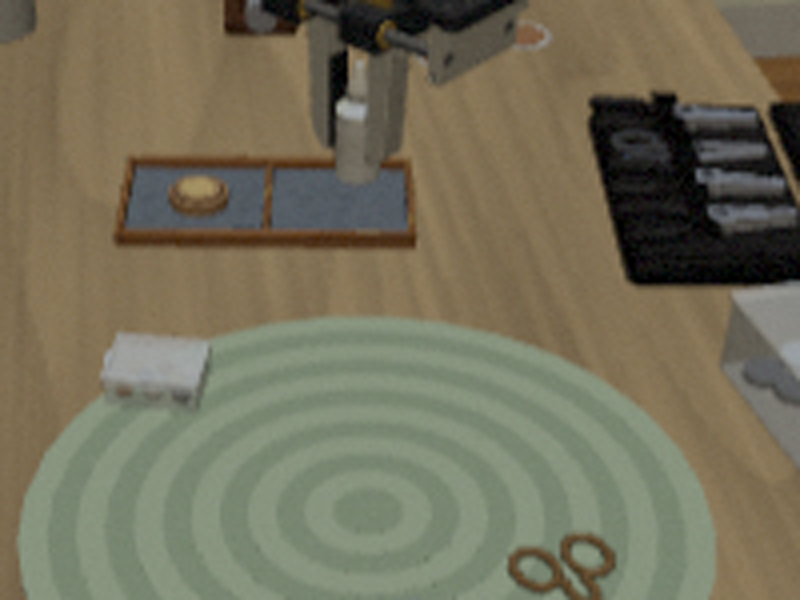

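The disc lies flat and central in the left compartment (crop (198,194)), and the bottle is held upright. Placing it now.

```bash
python3 -m pendant '[[0.05,0.8,0,0],[0.05,0.8,0,0],[0.05,0.8,0,0],[0,0.47,0,0],[0,0,-0.4,0],[0,0,-0.7,0],[0,0,-0.6,0],[0,0,-0.3,0],[0,0,0,0]]'; python3 w.py 586 322 19 -48
```

```text
time: 34.88
tcp_pos: [0.5859, 0.3193, 0.0288]
tcp_rot: [0.0, 0.934, 0.357, -0.001]
force: [-0.4, 1.2, -0.0]
gripper_width: 0.294
gripper_force: 15.0
t 34.88 pos [585.9  319.3   28.83] yaw -48.2 w 27.4 F [-0.4  1.2 -0. ] 14.999954998784233 tilt -1.0
go [ 0.    0.07 -0.25] twist 0.03
```

```bash
python3 -m pendant '[[0,0.06,-0.1,0],[0,0,-0.1,0],[0,0,-0.05,0],[0,0,0,0]]'; python3 w.py 586 322 19 -48;  python3 -m pendant '[[0,0,0,0],[0,0,0,0],[0,0,0,0],[0,0,0.5,0],[0,0,0.8,0],[0,0,0.8,0],[0,0,0.8,0],[0,0,0.5,0],[-0.6,-0.4,0.2,0],[-0.9,-0.5,0,0]]' 46; python3 -m pendant '[[-0.9,-0.5,0,0],[-0.9,-0.5,0,0],[-0.9,-0.7,0,0],[-0.6,-0.7,0,0],[-0.2,-0.9,0,0],[0,-0.9,0,0],[0,-0.9,0,0],[0,0,0,0]]';python3 w.py
python3 - <<'E'
from h import *
for n in('top','side'): save(camera(n),n+'9.png')
E
```

```text
time: 35.38
tcp_pos: [0.5863, 0.3225, 0.0198]
tcp_rot: [0.0, 0.934, 0.357, -0.0]
force: [0.0, -0.2, 0.1]
gripper_width: 0.297
gripper_force: 15.0
t 35.38 pos [586.31 322.51  19.8 ] yaw -48.2 w 27.6 F [ 0.  -0.2  0.1] 14.99989579024259 tilt -1.0
go [-0.01 -0.01 -0.02] twist 0.03
time: 36.62
tcp_pos: [0.5261, 0.2863, 0.1648]
tcp_rot: [-0.0, 0.934, 0.357, 0.001]
force: [0.1, 0.1, -0.4]
gripper_width: 0.489
gripper_force: 0.0
time: 37.62
tcp_pos: [0.3863, 0.0811, 0.1642]
tcp_rot: [0.0, 0.935, 0.356, 0.0]
force: [0.4, -0.0, 0.2]
gripper_width: 0.497
gripper_force: 0.0
t 37.62 pos [386.3   81.15 164.25] yaw -48.3 w 46.2 F [ 0.4 -0.   0.2] 0.0 tilt -1.0
```

View pics/top9.png

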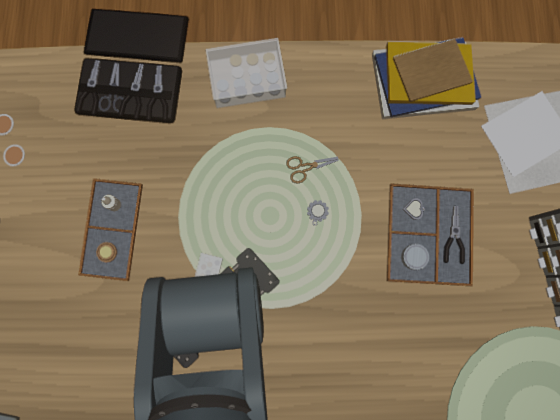

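View pics/side9.png

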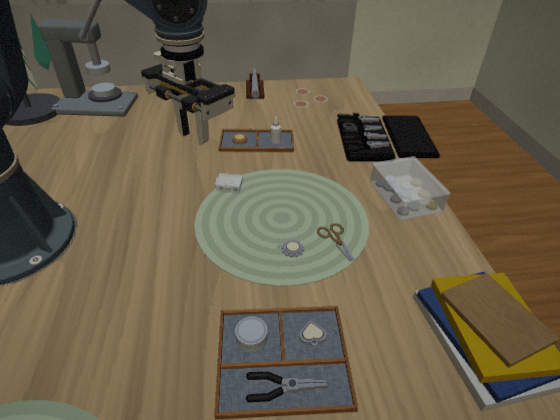

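Both views show every item in its compartment. The bottle is standing (top (109,202), side (276,132)), the disc is at top (106,252), and heart, tin and pliers are in the wide tray. The three unwanted things are untouched.

```bash
python3 -c "from cell import finish_job;print(finish_job())"
```

```text
the job is handed in; nothing more can be done
None
```

Both kits are made up as asked and the job is handed in (about 38 s used): each item sits near the middle of its compartment, the bottle is standing, and the round pendant, bead box and scissors were left where they were on the mat.

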